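# Set the water bath's heat and close it with the inner lid

## Robot

A 7-joint arm with a two-finger parallel gripper is mounted at the origin on the work surface. World frame = base frame: x ahead of the robot, y to its left, z up, the work surface at z = 0. Lengths are in m, angles in rad, forces in N, time in s.
With the tool pointing down it reaches from about 0.35 to 0.9 m from the base axis. Payload 8.1 kg.
Tool frame: the origin (TCP) lies midway between the tips of the shut fingers; the grasp point (between the pads) lies 19 mm behind it; z points along the fingers, x is the direction in which the jaws open and shut, and the axes are right-handed (so a half turn about z gives the same grasp; the last joint's range is limited). The gripper opens to 85 mm and grips with 20 to 120 N. Pads are 22 mm wide; open, the fingers measure 114 mm over their backs; the gripper's body (76 mm by 85 mm) begins 54 mm behind the grasp point. The pads swing forward as they close: fully open they stand 13 mm farther back than shut.
Start: joints at [1.074, 0.434, 0.025, 1.573, -0.012, 1.134, -0.075], TCP at [0.24, -0.577, 0.196] pointing down, gripper open.
Joint ranges: [-2.62, 2.62], [-0.44, 2.09], [-1.27, 1.32], [0.08, 2.57], [-1.32, 4.46], [0.12, 2], [-2.74, 2.74]. Speed limits (rad/s): [2.22, 2.22, 3.01, 3.01, 3.14, 3.14, 3.14].

## Interface

Orientations are given as [roll, pitch, yaw] about the fixed x, y, z axes, in that order (R = Rz(yaw) Ry(pitch) Rx(roll)).
In Python, from station import ctrl, eyes, ticket, spot_in gives the robot as it stands.
- The arm moves only by the tool jog_arm, never from a script. Its argument "moves" is one flat list of numbers, 5 for each row, row after row: the shift along the tool's x, y, z in m, then the turn about the tool's z in degrees, then the gripper's target within -1 to 1 (shut at 1, half-way at 0, fully open at -1). A call has exactly 10 rows; each row is the pose to reach, as a shift and turn from the pose commanded when the call began, along the tool's axes at that moment; what a row does not reach only later rows make up. A row lasts 1/10 s, in which the tool goes at most 50 mm and 8.59 degrees, less where a joint would pass 70% of its speed; a pose out of reach is approached as far as the arm can. A call with a gripper value outside its range is refused whole. The fingers move at their own pace and stop on an object; "force" is the grip in N (left out, the last holds). Time passes only in rows, so rows that repeat a pose let the fingers close, or fill a call up. It gives the time, the measured TCP pose, the force and the opening at its end, in the units of the state.
- ctrl.sense(): the state, without advancing time (a new reading comes with each control period).
- eyes.capture(name): name is "side" or "top"; returns (picture, depth): 480x640x3 uint8, red, green, blue; 480x640 float32, m along the optical axis (not along the pixel's ray), 0 where there is no reading.
- eyes.camera_params(name): a dict with "fx", "fy", "cx", "cy" (pixels), "R" (3x3) and "t" (3): a world point X has camera coordinates R X + t. Camera axes: x right, y down, z forward; pixel columns grow to the right and rows downward; lengths in m; the calibration is good to about 2 mm. A picture is of the moment at which its call begins. camera_params takes no time and is no camera call.
- ticket.sign_off(): hands the job in, once; it reports no verdict.
Trained networks look in the newest picture that a camera, given by its name, has taken for a name from the list of things; names that differ only in an ending like _2 or _b are one class to them, and where a whole thing is asked for, a point or a joint stands for the part that bears it (a point fixed in the world has none). Each returns a list of dicts, best first, with "confidence" (0 to 1); they miss things now and then, are a little off and sometimes report something else, mostly with a low value. They report only what shows in the picture. A call takes as long as a camera call. They do not tell look-alikes from the thing itself.
- spot_in(query, camera): "point" ([column, row] in pixels, amid what is visible of it).
The state is a dict: "time": time; "joints": joint angles; "dq": joint speeds; "joint_torque": joint torques, N m; "tool_pos": TCP position; "tcp_rot": TCP orientation; "wrist_force": force on the tool from outside, world axes, zero at the start; "moment": the same for the moment, N m; "opening": finger opening in m.
Only numpy, scipy, OpenCV 4.12 (cv2) and the standard library are available. Lean on these libraries where they do the work, as an engineer would, in place of code of your own. Each camera call takes 0.05 s, during which the arm holds its last target.

## Task

First slide the water bath's heat slider along its track until it is level with the little pointer clip on the deck. Then pick the double lid off its ring stand by the inner lid's stem, outer cover riding along on it, lower it gently into the mouth of the basin until the inner lid is seated, and let go of the stem. Finally take the outer cover by its collar and lift it straight up, level, until it is wholly clear of the stem, leaving the inner lid undisturbed in the basin; finish while holding the cover there above the bath, with the slider still at the clip and everything else on the bench left alone.

Things in the scene. Friction and masses are not known exactly. Their poses are not given: they have to be found in the camera images.
- bath_seat (a point): Water bath, fixed: white casing 290 x 190 x 50 mm high, on it an open steel basin (outside diameter 132 mm, mouth 104 mm, rim 100 mm above the bench). This point: centre of the mouth, level with the rim. x axis: away from the slider deck; y: along the slider track; z up. The track's middle line runs parallel to y, 145 mm from this point towards -x, on the deck 50 mm above the bench.
- heat_top (a point): Top centre of the heat slider's black block grip: 26 mm (across the track) x 20 mm (along it) x 40 mm high, its top 92 mm above the bench. It stays where it is left; about 1.5 to 2 N moves it.
- heat (a joint): Heat slider position in m, 0 to 0.12, grows towards the bath's y axis (the y axis of bath_seat).
- clip_tip (a point): Tip of the small dark steel pointer clip fixed on the deck on the front side of the track, about 20 mm from the track's middle line, 4 mm above the deck (the clip is 5 mm high, 14 mm wide, 32 mm long with its tip). Same axes as the bath: the slider is level with it when both lie at the same place along y.
- stand_top (a point): Ring stand, fixed: grey plastic ring dish, 120 mm across, 30 mm high, on which the double lid rests at the start. This point: centre of its top edge.
- inner_stem (a point): Inner lid (aluminium, 0.2 kg): disc 124 x 6 mm, below it a tapered plug 92 mm across, 12 mm deep (6 mm play in the basin), above it a round stem 16 mm thick that passes freely through the outer cover and stands 36 mm out of its collar. This point: on the stem's axis, 18 mm below its top, 63 mm above the disc's underside (seated: 63 mm above bath_seat). z along the stem. It carries the cover.
- outer_collar (a point): Outer cover (steel, 0.2 kg), loose on the inner lid: plate 144 x 5 mm, skirt 5 mm deep round the disc's edge, in the middle an upright collar, 40 mm outside, 26 mm bore, 34 mm high, round the stem. This point: on the collar's axis, half-way up, 17 mm below its top. z along the collar. Nested, it lies 35 mm below inner_stem; the collar clears the stem when raised over 75 mm from there.
- beaker: Bystander, leave alone: open glass beaker, 68 mm across, 90 mm tall, beyond the ring stand. Origin: centre of its underside.
- spatula: Bystander, leave alone: small spatula, 170 mm long, lying on the robot's side of the ring stand. Origin: underside, near its middle.
Things that resemble listed ones, but are neither listed nor needed, are in the scene too. Leave any orange look-alike of the part that bears outer_collar alone.

How it is judged:
On the way, in this order (a step that is already met when the one before it is completed fails the run):
1. the heat slider is level with the clip (y of heat_top in the frame of clip_tip between -0.005 and 0.005 m), for 0.2 s.
2. the double lid sits in the basin, cover nested on the inner lid, stem let go (horizontal distance between inner_stem and bath_seat below 0.011 m and z of inner_stem in the frame of bath_seat between 0.058 and 0.066 m and angle between inner_stem's own z axis and vertical below 0.05 rad and z of outer_collar in the frame of inner_stem below -0.03 m and contact force between the fingers and inner below 0.1 N), for 0.2 s.
3. the outer cover is lifted clear of the stem, the inner lid still seated (horizontal distance between inner_stem and bath_seat below 0.011 m and z of inner_stem in the frame of bath_seat between 0.058 and 0.066 m and angle between inner_stem's own z axis and vertical below 0.05 rad and z of outer_collar in the frame of inner_stem above 0.041 m), for 0.2 s.
At the end, for the whole second after the job is handed in: The gripper alone holds the cover, still, within 11 degrees of level, within 60 mm of over the basin, raised 76 mm or more off the inner lid; the inner lid sits in the basin untouched (11 mm of centre, +3/-5 mm in height, 3 degrees of level); the slider is within 5 mm of the clip (all of step 1 and all of step 3 and horizontal distance between outer_collar and bath_seat below 0.06 m and angle between outer_collar's own z axis and vertical below 0.2 rad and contact force between the fingers and outer above 1 N and contact force between each of the fingers, outer and inner below 0.1 N and linear speed of outer below 0.03 m/s); the arm keeps its last pose, push and grip.
It fails at once if the cover is lifted off the inner lid while the inner lid is not seated in the basin (or the inner lid is pulled up or tilted afterwards) (z of outer_collar in the frame of inner_stem above -0.02 m and (not (z of inner_stem in the frame of bath_seat below 0.066 m) or not (horizontal distance between inner_stem and bath_seat below 0.011 m) or angle between inner_stem's own z axis and vertical above 0.08 rad)).
It fails at once if the inner lid is let go more than 15 mm above its seat, so that it drops into the basin (horizontal distance between inner_stem and bath_seat below 0.08 m and z of inner_stem in the frame of bath_seat above 0.078 m and contact force between the fingers and inner below 0.1 N).
It fails at once if the double lid is slammed or pushed hard into the basin (over 60 N) (contact force between inner and bath above 60 N).
It fails at once if a bystander is pushed more than 30 mm or knocked over (distance of any of beaker, spatula, jar_amber, jar_dark, dish, funnel from where it was at the start of the episode above 0.03 m or angle between any of beaker, jar_amber, jar_dark, funnel's own z axis and vertical above 0.5 rad).
It also fails if it takes over 64 s, if anything falls off the work surface, if the arm or the gripper's body presses on something with over 40 N, if the wrist force passes 120 N, or if a joint passes its speed limit or range.

## Working session

There is one attempt and no reset: what is moved stays moved. The work goes in short steps, Python scripts to look and compute and a tool call to move; the robot and the scene stay as the last step left them, time stands still between calls to the robot, and variables do not carry over. Pictures are saved under pics/ and viewed, and the job is handed in when it is done.

Besides the shell and the picture viewer there is one more tool, called after "Call:" as name(argument=value, ...), one argument or row to a line, values as JSON. jog_arm: Moves the arm, as the interface text tells. Its arguments: {"type":"object","properties":{"moves":{"type":"array","items":{"type":"number"}},"force":{"type":"number"}},"required":["moves"]}

```bash
ls; mkdir -p pics; cat > h.py <<'E'
import numpy as np,cv2
from station import ctrl,eyes,ticket,spot_in
def cap(n,save=None):
    p,d=eyes.capture(n)
    np.savez(f'{n}.npz',p=p,d=d)
    if save: cv2.imwrite(f'pics/{save}.png',cv2.cvtColor(p,cv2.COLOR_RGB2BGR))
    return p,d
def world(n,d):
    c=eyes.camera_params(n);R=np.array(c['R']);t=np.array(c['t'])
    v,u=np.mgrid[0:480,0:640]
    X=np.stack([(u-c['cx'])/c['fx']*d,(v-c['cy'])/c['fy']*d,d],-1)
    W=(X-t)@R; W[d<=0]=np.nan
    return W
def proj(n,P):
    c=eyes.camera_params(n);x=np.array(c['R'])@np.array(P)+np.array(c['t'])
    return x[0]/x[2]*c['fx']+c['cx'],x[1]/x[2]*c['fy']+c['cy']
E
python3 - <<'E'
from h import *
print(ctrl.sense())
for n in('side','top'):
    cap(n,n+'0'); c=eyes.camera_params(n); print(n,c, -np.array(c['R']).T@np.array(c['t']))
    for q in ['heat_top','clip_tip','inner_stem','outer_collar','beaker','spatula']:
        print(q,[(x['point'],round(x['confidence'],2)) for x in spot_in(q,n)])
E
```

```text
pics
{'time': 0.0, 'joints': array([ 1.07439377,  0.43519643,  0.02498155,  1.57412811, -0.01160774,
        1.13401171, -0.07507856]), 'dq': array([-8.47700442e-04, -3.24866848e-04, -5.23939733e-04, -7.06805081e-05,
       -1.90364077e-03,  5.64461268e-04,  2.68850589e-05]), 'joint_torque': array([-9.51874354e-04, -6.70472360e+01,  1.02460507e+00, -3.16215026e+01,
        1.54965848e-02,  1.26062575e-02, -1.49101425e-05]), 'tool_pos': array([ 0.23952979, -0.57664793,  0.19533062]), 'tcp_rot': array([ 3.14145185e+00,  1.59223350e-03, -1.17705363e+00]), 'wrist_force': array([ 0.41540483,  0.17547672, -1.37061695]), 'moment': array([-0.01277762,  0.04950429,  0.01788212]), 'opening': 0.08538972560139597}
side {'fx': 465.4291814234267, 'fy': 465.4291814234267, 'cx': 322.7887483620443, 'cy': 240.53059488246316, 'R': array([[-0.99560047, -0.09189402, -0.01830834],
       [-0.03049087,  0.50249132, -0.86404443],
       [ 0.0886003 , -0.8596848 , -0.50308253]]), 't': array([0.51595517, 0.10211928, 1.02763147])} [0.42575045 0.87953829 0.61466531]
heat_top [([351.0, 197.5], 0.5)]
clip_tip [([313.8, 216.5], 0.3)]
inner_stem [([281.4, 307.9], 0.43)]
outer_collar [([286.2, 333.8], 0.63), ([398.8, 280.1], 0.57)]
beaker [([199.1, 345.2], 0.65)]
spatula [([351.8, 328.2], 0.66)]
top {'fx': 461.61354634390466, 'fy': 461.61354634390466, 'cx': 319.14188532872924, 'cy': 241.8852413319168, 'R': array([[ 0.00598376, -0.99988653,  0.01382501],
       [-0.9936358 , -0.00750033, -0.11239054],
       [ 0.11248148, -0.01306451, -0.99356793]]), 't': array([-0.06182242,  0.52551627,  0.85817885])} [ 0.42601249 -0.04666218  0.91257674]
heat_top [([446.6, 271.3], 0.52)]
clip_tip [([399.4, 290.2], 0.54)]
inner_stem [([165.1, 213.1], 0.46)]
outer_collar [([294.8, 330.9], 0.92), ([172.0, 219.5], 0.57)]
beaker [([135.6, 144.2], 0.7)]
spatula [([199.7, 290.2], 0.61)]
```

View pics/side0.png

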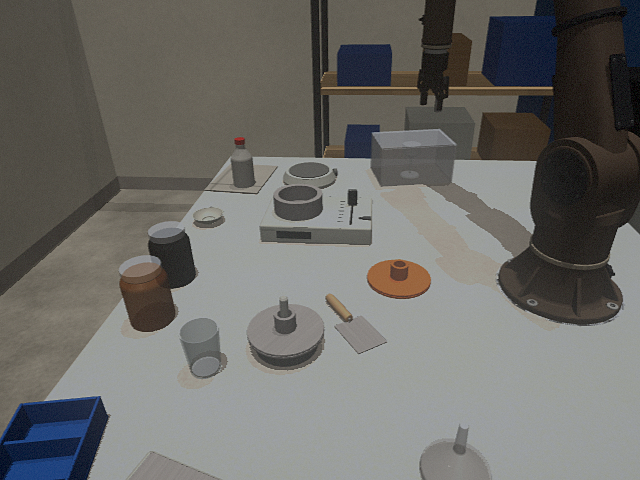

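View pics/top0.png

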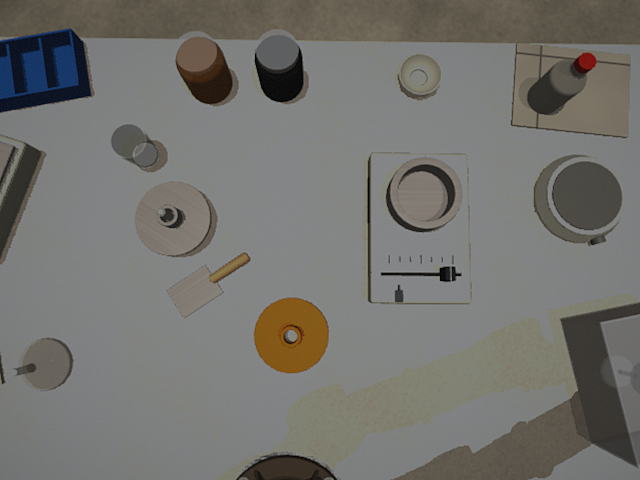

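The real double lid is the grey one on the ring dish: top (172,213), side (285,325). The orange one at top (292,333) and side (399,278) is the look-alike. The slider is at top (447,272) and the clip at top (399,293). Next I'll measure from depth and confirm in crops.

```bash
python3 - <<'E'
from h import *
T=np.load('top.npz');W=world('top',T['d'])
S=np.load('side.npz');V=world('side',S['d'])
np.set_printoptions(precision=4,suppress=True)
allW=np.concatenate([W.reshape(-1,3),V.reshape(-1,3)]); 
def box(A,x0,x1,y0,y1,z0,z1):
    m=(A[...,0]>x0)&(A[...,0]<x1)&(A[...,1]>y0)&(A[...,1]<y1)&(A[...,2]>z0)&(A[...,2]<z1); return m
for u,v in [(447,272),(399,290),(399,300),(425,160),(172,213),(190,235),(292,333),(423,195),(380,200)]:
    print('top',u,v,W[v,u])
for u,v in [(352,192),(365,217),(298,190),(284,300),(285,315),(270,335)]:
    print('side',u,v,V[v,u])
a=cv2.cvtColor(T['p'],cv2.COLOR_RGB2BGR)
c1=cv2.resize(a[140:310,360:480],None,fx=3.5,fy=3.5,interpolation=cv2.INTER_CUBIC)
b=cv2.cvtColor(S['p'],cv2.COLOR_RGB2BGR)
c2=cv2.resize(b[285:375,235:335],None,fx=3.5,fy=3.5,interpolation=cv2.INTER_CUBIC)
im=np.zeros((600,790,3),np.uint8);im[:595,:420]=c1;im[:315,430:780]=c2
c3=cv2.resize(a[170:265,125:225],(270,256));im[330:586,430:700]=c3
cv2.imwrite('pics/crop1.png',np.clip(im*1.5,0,255).astype(np.uint8))
E
```

```text
top 447 272 [ 0.4668 -0.2867  0.0886]
top 399 290 [ 0.4345 -0.2067  0.0533]
top 399 300 [ 0.4161 -0.2067  0.0522]
top 425 160 [ 0.6691 -0.2486  0.0995]
top 172 213 [0.5739 0.2153 0.0644]
top 190 235 [0.5363 0.1876 0.0382]
top 292 333 [ 0.3506 -0.0069 -0.0003]
top 423 195 [ 0.6144 -0.2548  0.0537]
top 380 200 [ 0.6048 -0.1734  0.05  ]
side 352 192 [ 0.4627 -0.2794  0.0917]
side 365 217 [ 0.4256 -0.2017  0.0567]
side 298 190 [ 0.6144 -0.3038  0.0833]
side 284 300 [0.5643 0.2285 0.109 ]
side 285 315 [0.5648 0.2272 0.0739]
side 270 335 [0.5913 0.2462 0.0414]
```

View pics/crop1.png

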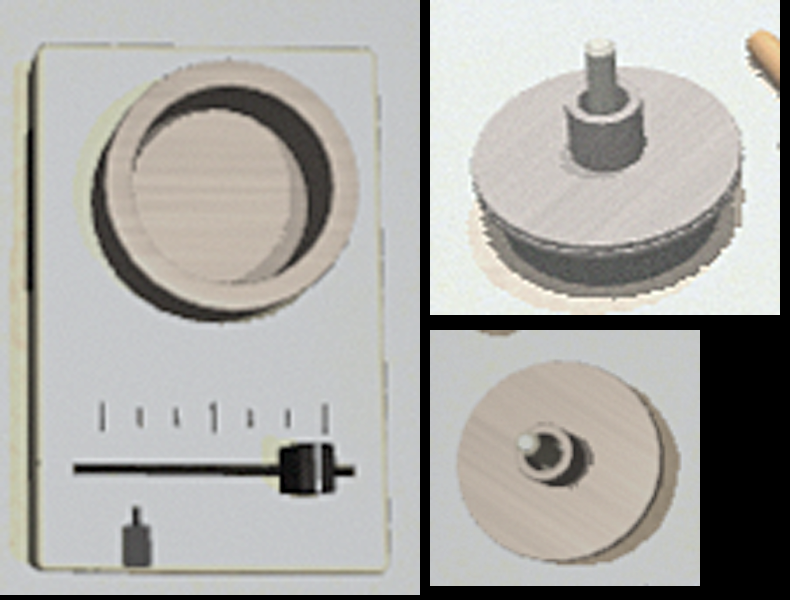

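```bash
cat > fit.py <<'E'
from h import *
from scipy.optimize import least_squares
np.set_printoptions(precision=4,suppress=True)
def box(A,x0,x1,y0,y1,z0,z1):
    A=A.reshape(-1,3); return A[(A[:,0]>x0)&(A[:,0]<x1)&(A[:,1]>y0)&(A[:,1]<y1)&(A[:,2]>z0)&(A[:,2]<z1)]
def circ(P): # min enclosing + contour ellipse-ish
    (x,y),r=cv2.minEnclosingCircle(np.float32(P[:,:2]).reshape(-1,1,2)); return x,y,r
def edgefit(P,r,c):
    h=cv2.convexHull(np.float32(P[:,:2])).reshape(-1,2)
    s=least_squares(lambda q:np.hypot(h[:,0]-q[0],h[:,1]-q[1])-q[2],[*c,r],loss='soft_l1',f_scale=.001); return s.x
E
python3 - <<'E'
from fit import *
T=np.load('top.npz');W=world('top',T['d']);S=np.load('side.npz');V=world('side',S['d'])
for nm,A in(('top',W),('side',V)):
    P=box(A,.5,.75,-.36,-.16,.094,.106);print(nm,'rim',len(P),P.mean(0),edgefit(P,.066,P.mean(0)[:2]),circ(P))
    P=box(A,.45,.68,.1,.32,.036,.046);print(nm,'plate',len(P),P.mean(0),edgefit(P,.072,P.mean(0)[:2]),circ(P))
    P=box(A,.5,.63,.17,.28,.085,.12);print(nm,'stem',len(P),P.mean(0),P.min(0),P.max(0))
    P=box(A,.5,.63,.17,.28,.104,.12);print(nm,'stemtop',len(P),np.median(P,0) if len(P) else '')
    P=box(A,.5,.63,.17,.28,.069,.082);print(nm,'collar',len(P),P.mean(0),edgefit(P,.02,P.mean(0)[:2]))
    P=box(A,.44,.5,-.4,-.1,.084,.1);print(nm,'knob',len(P),P.mean(0),P.min(0),P.max(0))
    P=box(A,.38,.72,-.4,-.1,.045,.056);print(nm,'deck',np.median(P,0),cv2.minAreaRect(np.float32(P[:,:2])))
    dark=(np.load(nm+'.npz')['p'].max(-1)<75)
    Q=A.copy();Q[~dark]=np.nan
    P=box(Q,.40,.452,-.34,-.14,.045,.06);print(nm,'clip',len(P),P.mean(0),P.min(0),P.max(0))
    P=box(Q,.452,.48,-.36,-.12,.045,.056);
    if len(P)>10: print(nm,'track',len(P),cv2.fitLine(np.float32(P[:,:2]),cv2.DIST_HUBER,0,.01,.01).ravel(),P.min(0),P.max(0))
E
```

```text
top rim 1625 [ 0.6099 -0.2494  0.0993] [ 0.6103 -0.2494  0.0657] (0.6107450723648071, -0.24936643242835999, 0.0665312260389328)
top plate 3951 [0.5688 0.2206 0.0402] [0.5697 0.2219 0.0719] (0.5926306247711182, 0.2404257208108902, 0.10163239389657974)
top stem 99 [0.5685 0.2195 0.1045] [0.5615 0.2132 0.0852] [0.5771 0.2286 0.1139]
top stemtop 67 [0.5692 0.2209 0.1089]
top collar 204 [0.5676 0.2179 0.0739] [0.5695 0.2211 0.0194]
top knob 171 [ 0.465  -0.2908  0.0908] [ 0.4524 -0.3014  0.0847] [ 0.4776 -0.2815  0.0952]
top deck [ 0.5289 -0.2434  0.0498] ((0.5553691387176514, -0.24897125363349915), (0.18952971696853638, 0.2893712520599365), 89.75286865234375)
top clip 102 [ 0.4264 -0.2091  0.0537] [ 0.4142 -0.2995  0.0483] [ 0.4519 -0.1995  0.0595]
top track 175 [ 0.0045  1.      0.4647 -0.2415] [ 0.4536 -0.323   0.046 ] [ 0.4721 -0.1743  0.0557]
side rim 436 [ 0.6076 -0.2423  0.0986] [ 0.608  -0.2476  0.0654] (0.609379768371582, -0.24801689386367798, 0.06846144050359726)
side plate 2719 [0.5671 0.2352 0.0407] [0.5692 0.2231 0.0729] (0.5986118912696838, 0.24215726554393768, 0.10776786506175995)
side stem 121 [0.5667 0.2267 0.1008] [0.5597 0.2185 0.0852] [0.5747 0.2318 0.1117]
side stemtop 52 [0.5672 0.2256 0.1089]
side collar 217 [0.5668 0.2278 0.0741] [0.568  0.2235 0.0197]
side knob 46 [ 0.4631 -0.2866  0.0897] [ 0.4519 -0.2985  0.0844] [ 0.4742 -0.2763  0.0953]
side deck [ 0.5125 -0.2057  0.0496] ((0.5534738302230835, -0.24503792822360992), (0.18937790393829346, 0.28878140449523926), 89.68869018554688)
side clip 31 [ 0.4277 -0.2103  0.0538] [ 0.4125 -0.2862  0.0502] [ 0.4515 -0.1977  0.0588]
side track 36 [ 0.0029  1.      0.4624 -0.2403] [ 0.4541 -0.2867  0.0482] [ 0.4706 -0.1742  0.0558]
```

```bash
python3 - <<'E'
from fit import *
for nm in('top','side'):
    D=np.load(nm+'.npz');A=world(nm,D['d']);dark=D['p'].max(-1)<75;Q=A.copy();Q[~dark]=np.nan
    for lo,hi in((.412,.432),(.434,.45)):
        P=box(Q,lo,hi,-.23,-.19,.045,.06);print(nm,'clip',lo,len(P),np.median(P,0),P.min(0),P.max(0))
    P=box(A,.44,.5,-.4,-.1,.088,.1);print(nm,'knob',len(P),np.median(P,0),(P.min(0)+P.max(0))/2)
T=np.load('top.npz');a=T['p'][255:310,380:475,::-1]
cv2.imwrite('pics/clip.png',cv2.resize(np.clip(a*2.,0,255).astype(np.uint8),None,fx=8,fy=8,interpolation=cv2.INTER_NEAREST))
E
```

```text
top clip 0.412 77 [ 0.4217 -0.2049  0.0541] [ 0.4142 -0.2121  0.0483] [ 0.4309 -0.1995  0.0587]
top clip 0.434 13 [ 0.4382 -0.2052  0.0536] [ 0.4345 -0.2086  0.0519] [ 0.4437 -0.203   0.0559]
top knob 154 [ 0.4649 -0.2916  0.0913] [ 0.465  -0.2916  0.0917]
side clip 0.412 22 [ 0.4216 -0.2016  0.0533] [ 0.4125 -0.2058  0.0506] [ 0.4308 -0.1979  0.0567]
side clip 0.434 4 [ 0.4386 -0.206   0.0517] [ 0.4359 -0.2113  0.0502] [ 0.4411 -0.2025  0.053 ]
side knob 33 [ 0.4632 -0.2875  0.0913] [ 0.4631 -0.289   0.0917]
```

View pics/clip.png

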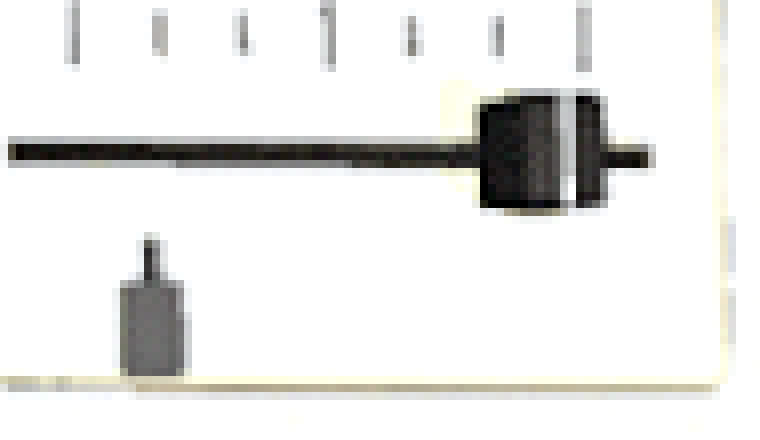

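Both cameras agree to 2–3 mm:

| Thing | Position (m) |
|---|---|
| Slider top | x 0.464, y -0.290 |
| Clip | y about -0.205 |
| Bath mouth | (0.6095, -0.2487) |
| Lid axis | (0.569, 0.222) |

Move 1 takes the arm over the slider with the jaws along the track.

```bash
cat > go.py <<'E'
import sys
from h import *
from scipy.spatial.transform import Rotation as Ro
np.set_printoptions(precision=4,suppress=True)
def go(target,yaw=None):
    s=ctrl.sense();R=Ro.from_euler('xyz',s['tcp_rot']).as_matrix()
    print('t',round(s['time'],2),'pos',s['tool_pos'],'rot',s['tcp_rot'],'open',round(s['opening'],4),'F',s['wrist_force'])
    print('shift',R.T@(np.array(target)-s['tool_pos']), 'turn', None if yaw is None else np.degrees(s['tcp_rot'][2]-yaw))
if __name__=='__main__':
    a=[float(x) for x in sys.argv[1:]]; go(a[:3],np.radians(a[3]) if len(a)>3 else None)
E
python3 go.py .464 -.29 .145 -90
```

```text
t 0.7 pos [ 0.2398 -0.5772  0.1962] rot [-3.1416 -0.0001 -1.177 ] open 0.0855 F [-0.089   0.1745 -1.1237]
shift [-0.1792 -0.3172  0.0511] turn 22.562009356014396
```

Call:
jog_arm(
  moves=[-0.01, -0.018, 0, 1.5, -1, -0.032, -0.056, 0, 4, -1, -0.056, -0.099, 0, 7, -1, -0.08, -0.142, 0, 10, -1, -0.104, -0.185, 0, 13, -1, -0.128, -0.227, 0.01, 16, -1, -0.149, -0.264, 0.02, 19, -1, -0.166, -0.294, 0.035, 21, -1, -0.175, -0.31, 0.045, 22.5, -1, -0.179, -0.317, 0.051, 22.5, -1],
  force=25,
)

```text
time: 1.7
tool_pos: [0.4651, -0.2879, 0.1444]
tcp_rot: [3.141, 0.001, -1.567]
wrist_force: [0.0, -0.1, -0.8]
opening: 0.0853
```

```bash
python3 go.py .464 -.29 .064 -90
```

```text
t 1.7 pos [ 0.4651 -0.2879  0.1444] rot [ 3.1413  0.001  -1.5666] open 0.0853 F [ 0.0384 -0.1171 -0.7782]
shift [0.0022 0.0011 0.0804] turn 0.23823834870768484
```

Call:
jog_arm(
  moves=[0, 0, 0.015, 0, -1, 0, 0, 0.035, 0, -1, 0, 0, 0.055, 0, -1, 0, 0, 0.072, 0, -1, 0, 0, 0.081, 0, -1, 0, 0, 0.081, 0, 0, 0, 0, 0.081, 0, 0.5, 0, 0, 0.081, 0, 1, 0, 0, 0.081, 0, 1, 0, 0, 0.081, 0, 1],
  force=20,
)

```text
time: 2.7
tool_pos: [0.4642, -0.2904, 0.0647]
tcp_rot: [-3.141, -0.0, -1.57]
wrist_force: [-0.5, 0.3, 0.0]
opening: 0.012
```

```bash
python3 - <<'E'
from fit import *
p,d=cap('top');A=world('top',d)
P=box(A,.44,.452,-.4,-.1,.06,.1)
from go import go
go([.464,-.205,.064])
cv2.imwrite('pics/t1.png',np.clip(cv2.resize(p[200:320,360:500,::-1],None,fx=5,fy=5)*1.7,0,255).astype(np.uint8))
E
```

```text
t 2.75 pos [ 0.4641 -0.2904  0.0646] rot [-3.1409 -0.0004 -1.5697] open 0.0047 F [ 1.1079 -0.3568 -0.6146]
shift [-0.0854  0.      0.0005] turn None
```

View pics/t1.png

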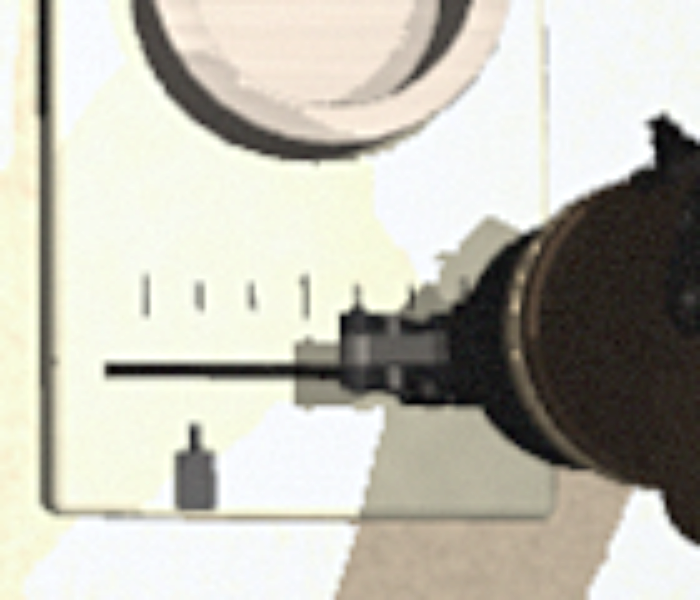

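```bash
python3 - <<'E'
from fit import *
p,d=cap('side')
print(ctrl.sense()['opening'])
cv2.imwrite('pics/s1.png',np.clip(cv2.resize(p[130:240,270:410,::-1],None,fx=5,fy=5)*1.5,0,255).astype(np.uint8))
E
```

```text
0.0004486579276120711
```

View pics/s1.png

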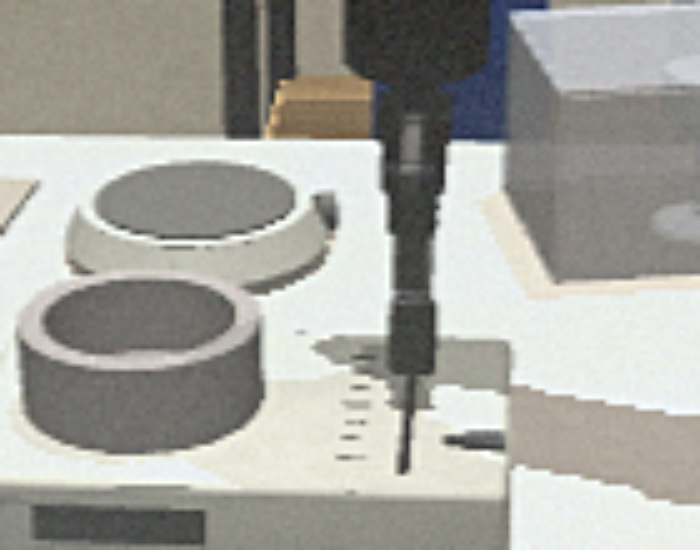

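```bash
python3 - <<'E'
from fit import *
for n in('top','side'):
    A=world(n,np.load(n+'.npz')['d'])
    for zl in np.arange(.06,.15,.01):
        P=box(A,.43,.5,-.36,-.15,zl,zl+.01)
        if len(P): print(n,round(zl,3),len(P),P.min(0)[:2],P.max(0)[:2])
E
```

```text
top 0.06 3 [ 0.4531 -0.2834] [ 0.455  -0.2825]
top 0.07 5 [ 0.4528 -0.2843] [ 0.4564 -0.2823]
top 0.08 9 [ 0.4525 -0.2918] [ 0.4561 -0.2821]
top 0.09 5 [ 0.4541 -0.2907] [ 0.4542 -0.2842]
top 0.1 3 [ 0.4554 -0.2788] [ 0.4588 -0.2775]
top 0.11 3 [ 0.4552 -0.278 ] [ 0.4587 -0.2777]
top 0.14 8 [ 0.4539 -0.2742] [ 0.4591 -0.2679]
side 0.06 31 [ 0.4514 -0.2884] [ 0.4735 -0.2782]
side 0.07 27 [ 0.4516 -0.2873] [ 0.4737 -0.2769]
side 0.08 33 [ 0.4518 -0.2881] [ 0.4739 -0.2781]
side 0.09 27 [ 0.4521 -0.2953] [ 0.4742 -0.2772]
side 0.1 20 [ 0.4548 -0.2849] [ 0.474  -0.2742]
side 0.11 26 [ 0.455  -0.2832] [ 0.4739 -0.2708]
side 0.12 33 [ 0.4529 -0.2979] [ 0.4741 -0.2707]
side 0.13 21 [ 0.453  -0.2918] [ 0.4741 -0.271 ]
side 0.14 13 [ 0.4508 -0.3011] [ 0.4757 -0.2551]
```

```bash
python3 - <<'E'
from fit import *
p=np.load('side.npz')['p']
a=cv2.resize(p[160:230,325:375,::-1],None,fx=8,fy=8,interpolation=cv2.INTER_NEAREST)
import os
q=cv2.imread('pics/side0.png')[160:230,325:375]
b=cv2.resize(q,None,fx=8,fy=8,interpolation=cv2.INTER_NEAREST)
cv2.imwrite('pics/cmp.png',np.clip(np.hstack([a,b])*2.5,0,255).astype(np.uint8))
print(ctrl.sense())
E
```

```text
{'time': 2.8, 'joints': array([ 0.4848,  0.4589, -0.0316,  1.9106,  0.0202,  0.7719, -1.1276]), 'dq': array([-0.0006,  0.0037,  0.0015,  0.0026,  0.0015,  0.0001, -0.0003]), 'joint_torque': array([  0.0245, -61.7631,   0.2392, -24.4256,   0.0131,   0.0004,
         0.0017]), 'tool_pos': array([ 0.464 , -0.2903,  0.0645]), 'tcp_rot': array([-3.1411, -0.0003, -1.5697]), 'wrist_force': array([-0.5499, -0.0034, -0.1188]), 'moment': array([-0.0217, -0.0005,  0.0086]), 'opening': 0.0004486579276120711}
```

View pics/cmp.png

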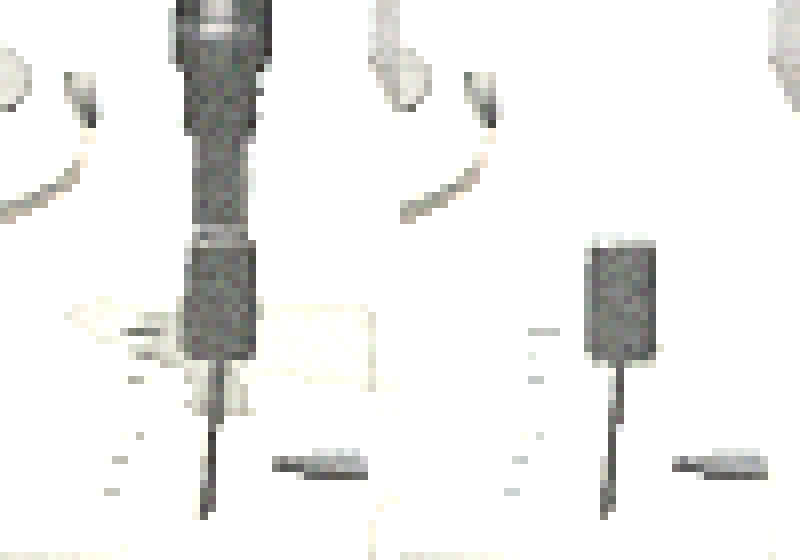

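The fingers read shut, 0.4 mm, though the knob hasn't moved and sits at the same place. I'll make a small test move to see whether the slider follows.

Call:
jog_arm(
  moves=[-0.002, 0, 0, 0, 1, -0.005, 0, 0, 0, 1, -0.008, 0, 0, 0, 1, -0.011, 0, 0, 0, 1, -0.014, 0, 0, 0, 1, -0.017, 0, 0, 0, 1, -0.02, 0, 0, 0, 1, -0.02, 0, 0, 0, 1, -0.02, 0, 0, 0, 1, -0.02, 0, 0, 0, 1],
  force=20,
)

```text
time: 3.8
tool_pos: [0.4638, -0.2705, 0.0641]
tcp_rot: [-3.142, -0.0, -1.57]
wrist_force: [-0.2, 0.0, -0.2]
opening: 0.0002
```

```bash
python3 - <<'E'
from fit import *
p,d=cap('side')
a=cv2.resize(p[160:230,325:375,::-1],None,fx=8,fy=8,interpolation=cv2.INTER_NEAREST)
q,d=cap('top')
b=cv2.resize(q[240:310,400:460,::-1],None,fx=6,fy=8,interpolation=cv2.INTER_NEAREST)
cv2.imwrite('pics/cmp2.png',np.clip(np.hstack([a,b])*2.5,0,255).astype(np.uint8))
s=ctrl.sense();print(s['opening'],s['wrist_force'],s['tool_pos'])
E
```

```text
-9.277271228347549e-05 [-0.0189 -0.2438  0.6999] [ 0.4638 -0.2705  0.0641]
```

View pics/cmp2.png

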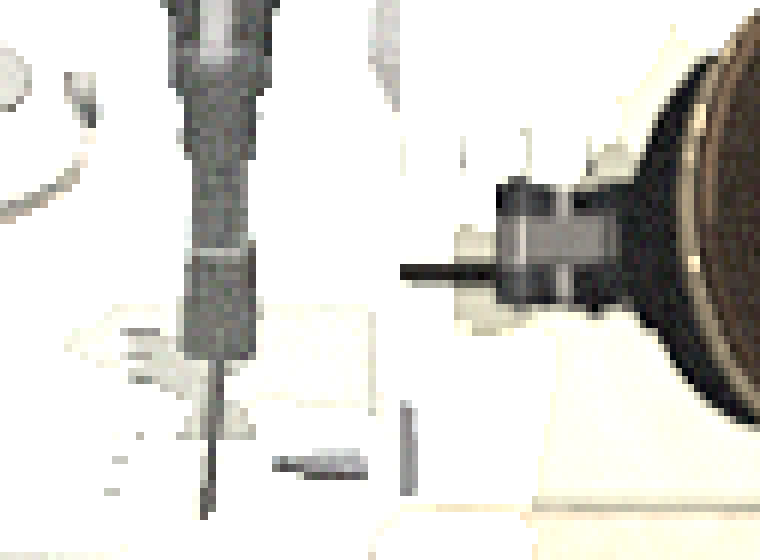

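```bash
python3 - <<'E'
from fit import *
for z in(.064,.08,.09,.1): print(z,proj('side',[.464,-.256,z]),proj('top',[.464,-.256,z]))
A=world('side',np.load('side.npz')['d'])
for v in range(164,212,2): print(v,A[v,352],A[v,349])
E
```

```text
0.064 (np.float64(351.06719093019973), np.float64(204.9869796187131)) (np.float64(426.5514180852593), np.float64(274.0285042519528))
0.08 (np.float64(351.14030026154217), np.float64(199.60442161281136)) (np.float64(428.7206149425549), np.float64(273.64598154062287))
0.09 (np.float64(351.18647421634876), np.float64(196.20493777750528)) (np.float64(430.1188511398533), np.float64(273.39941235559417))
0.1 (np.float64(351.2330232872624), np.float64(192.77783661664296)) (np.float64(431.55120605846173), np.float64(273.14682657242275))
164 [ 0.4619 -0.2202  0.1946] [ 0.4702 -0.2411  0.1865]
166 [ 0.4616 -0.2152  0.1912] [ 0.4689 -0.2114  0.1926]
168 [ 0.4614 -0.2106  0.1878] [ 0.4688 -0.2086  0.1884]
170 [ 0.4614 -0.213   0.1815] [ 0.4689 -0.2135  0.1812]
172 [ 0.4616 -0.2199  0.1735] [ 0.469  -0.218   0.1741]
174 [ 0.4615 -0.2207  0.1677] [ 0.4692 -0.2235  0.1665]
176 [ 0.4621 -0.2395  0.1546] [ 0.4699 -0.2417  0.1536]
178 [ 0.462  -0.2391  0.1493] [ 0.4696 -0.2379  0.1496]
180 [ 0.4624 -0.2542  0.1374] [ 0.4704 -0.2593  0.1351]
182 [ 0.4625 -0.2595  0.1295] [ 0.4704 -0.2604  0.1289]
184 [ 0.4623 -0.2546  0.1259] [ 0.4703 -0.2587  0.1239]
186 [ 0.4622 -0.2564  0.1194] [ 0.4702 -0.2589  0.1181]
188 [ 0.4623 -0.2618  0.1113] [ 0.47   -0.254   0.1146]
190 [ 0.4621 -0.2568  0.1077] [ 0.4701 -0.2576  0.1072]
192 [ 0.4628 -0.2829  0.0902] [ 0.471  -0.2831  0.0899]
194 [ 0.4628 -0.2837  0.0839] [ 0.471  -0.2837  0.0837]
196 [ 0.4627 -0.2836  0.0779] [ 0.4711 -0.2882  0.0756]
198 [ 0.4626 -0.2812  0.073 ] [ 0.4708 -0.2822  0.0724]
200 [ 0.4625 -0.2834  0.0659] [ 0.4707 -0.2811  0.0668]
202 [ 0.4625 -0.2837  0.0597] [ 0.4706 -0.281   0.0608]
204 [ 0.4623 -0.2818  0.0546] [ 0.4706 -0.2814  0.0546]
206 [ 0.4622 -0.2798  0.0494] [ 0.4706 -0.282   0.0481]
208 [ 0.4617 -0.2673  0.0495] [ 0.4699 -0.2672  0.0493]
210 [ 0.4613 -0.2549  0.0495] [ 0.4693 -0.2526  0.0504]
```

The camera shows the shut fingertips at z≈0.104, while the state reports the TCP at z 0.064. The knob (top 0.092) was never touched, so the real tips are about 40 mm higher than reported. I'll re-open, go back over the knob, and lower by the missing 40 mm while watching the force.

Call:
jog_arm(
  moves=[0.005, 0, 0, 0, -1, 0.012, 0, 0, 0, -1, 0.018, 0, 0, 0, -1, 0.02, 0, 0, 0, -1, 0.02, 0, 0.005, 0, -1, 0.02, 0, 0.015, 0, -1, 0.02, 0, 0.025, 0, -1, 0.02, 0, 0.034, 0, -1, 0.02, 0, 0.04, 0, -1, 0.02, 0, 0.04, 0, -1],
  force=20,
)

```text
time: 4.9
tool_pos: [0.4631, -0.2898, 0.0229]
tcp_rot: [3.14, 0.001, -1.57]
wrist_force: [-0.8, 0.0, 0.4]
opening: 0.0852
```

```bash
python3 - <<'E'
from fit import *
p,d=cap('side')
a=cv2.resize(p[160:230,325:375,::-1],None,fx=8,fy=8,interpolation=cv2.INTER_NEAREST)
cv2.imwrite('pics/cmp3.png',np.clip(a*2.5,0,255).astype(np.uint8))
s=ctrl.sense();print(s['opening'],s['wrist_force'],s['tool_pos'])
A=world('side',d)
for v in range(170,222,2): print(v,A[v,352])
E
```

```text
0.0857905676017796 [-0.2696 -1.3151 -0.2076] [ 0.4636 -0.29    0.0235]
170 [ 0.4619 -0.2282  0.1755]
172 [ 0.4616 -0.2208  0.1731]
174 [ 0.4615 -0.2205  0.1678]
176 [ 0.4615 -0.2211  0.1622]
178 [ 0.4615 -0.2235  0.1558]
180 [ 0.4613 -0.2206  0.1515]
182 [ 0.4611 -0.2175  0.1474]
184 [ 0.4648 -0.3329  0.0922]
186 [ 0.4646 -0.3312  0.0868]
188 [ 0.4612 -0.2257  0.1272]
190 [ 0.4608 -0.2151  0.1264]
192 [ 0.4606 -0.2132  0.1216]
194 [ 0.4613 -0.2361  0.1056]
196 [ 0.4612 -0.2369  0.0995]
198 [ 0.461  -0.2325  0.0958]
200 [ 0.4609 -0.2314  0.0905]
202 [ 0.4609 -0.2327  0.0841]
204 [ 0.461  -0.2402  0.0747]
206 [ 0.4621 -0.2784  0.0501]
208 [ 0.4617 -0.2655  0.0503]
210 [ 0.4612 -0.2545  0.0498]
212 [ 0.4609 -0.2467  0.0476]
214 [ 0.4603 -0.2281  0.051 ]
216 [ 0.46   -0.2209  0.0487]
218 [ 0.4594 -0.2056  0.0507]
220 [ 0.4589 -0.1926  0.0516]
```

View pics/cmp3.png

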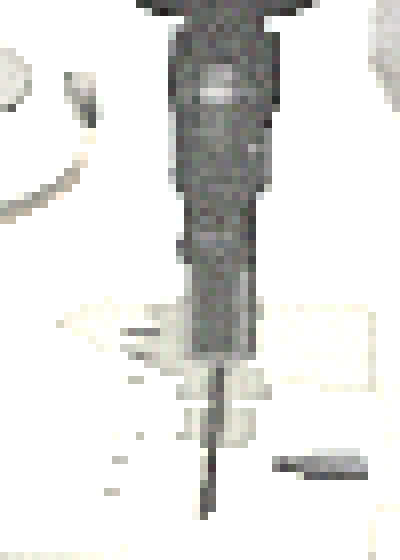

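Call:
jog_arm(
  moves=[0, 0, 0, 0, 0, 0, 0, 0, 0, 0.3, 0, 0, 0, 0, 0.5, 0, 0, 0, 0, 0.6, 0, 0, 0, 0, 0.8, 0, 0, 0, 0, 1, 0, 0, 0, 0, 1, 0, 0, 0, 0, 1, 0, 0, 0, 0, 1, 0, 0, 0, 0, 1],
  force=20,
)

```text
time: 5.95
tool_pos: [0.464, -0.2904, 0.0244]
tcp_rot: [-3.141, -0.0, -1.57]
wrist_force: [-0.9, 1.0, 5.6]
opening: 0.0197
```

Call:
jog_arm(
  moves=[-0.004, 0, 0, 0, 1, -0.013, 0, 0, 0, 1, -0.025, 0, 0, 0, 1, -0.038, 0, 0, 0, 1, -0.051, 0, 0, 0, 1, -0.064, 0, 0, 0, 1, -0.075, 0, 0, 0, 1, -0.083, 0, 0, 0, 1, -0.086, 0, 0, 0, 1, -0.086, 0, 0, 0, 1],
  force=20,
)

```text
time: 6.95
tool_pos: [0.4644, -0.2027, 0.0244]
tcp_rot: [-3.141, 0.001, -1.568]
wrist_force: [2.1, 1.1, 6.2]
opening: 0.0198
```

```bash
python3 - <<'E'
from fit import *
p,d=cap('top')
b=cv2.resize(p[240:310,370:450,::-1],None,fx=8,fy=8,interpolation=cv2.INTER_NEAREST)
cv2.imwrite('pics/cmp4.png',np.clip(b*2.5,0,255).astype(np.uint8))
s=ctrl.sense();print(s['opening'],s['wrist_force'],s['tool_pos'])
E
```

```text
0.019672294212668924 [0.6393 0.8188 7.2157] [ 0.4644 -0.2028  0.0244]
```

View pics/cmp4.png

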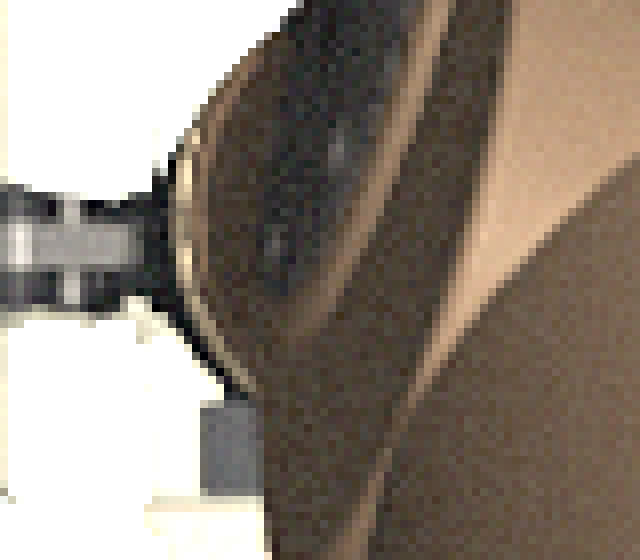

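Call:
jog_arm(
  moves=[0, 0, 0, 0, 0.2, 0, 0, 0, 0, -0.4, 0, 0, 0, 0, -1, 0, 0, 0, 0, -1, 0, 0, -0.01, 0, -1, 0, 0, -0.03, 0, -1, 0, 0, -0.055, 0, -1, 0, 0, -0.085, 0, -1, 0, 0, -0.11, 0, -1, 0, 0, -0.13, 0, -1],
)

```text
time: 8.0
tool_pos: [0.4641, -0.2045, 0.1565]
tcp_rot: [-3.14, -0.001, -1.57]
wrist_force: [0.6, -0.6, 0.2]
opening: 0.0853
```

```bash
python3 go.py .568 .222 .16 -90
```

```text
t 8.0 pos [ 0.4641 -0.2045  0.1565] rot [-3.1399 -0.0006 -1.57  ] open 0.0853 F [ 0.6039 -0.6019  0.1822]
shift [-0.4264 -0.1043 -0.0036] turn 0.04504748155995236
```

Call:
jog_arm(
  moves=[-0.015, -0.004, 0, 0, -1, -0.05, -0.012, 0, 0, -1, -0.095, -0.023, 0, 0, -1, -0.14, -0.034, 0, 0, -1, -0.185, -0.045, 0, 0, -1, -0.23, -0.056, 0, 0, -1, -0.275, -0.067, 0, 0, -1, -0.32, -0.078, 0, 0, -1, -0.355, -0.087, 0, 0, -1, -0.38, -0.093, 0, 0, -1],
)

```text
time: 9.0
tool_pos: [0.5564, 0.1791, 0.1548]
tcp_rot: [-3.141, 0.001, -1.567]
wrist_force: [0.8, -0.4, -1.1]
opening: 0.0854
```

```bash
python3 - <<'E'
from fit import *
p,d=cap('top');q,e=cap('side')
b=cv2.resize(p[250:310,370:470,::-1],None,fx=7,fy=7,interpolation=cv2.INTER_NEAREST)
cv2.imwrite('pics/cmp5.png',np.clip(b*2.,0,255).astype(np.uint8))
for nm,A,im in(('top',world('top',d),p),('side',world('side',e),q)):
    P=box(A,.44,.5,-.4,-.1,.088,.1);print(nm,'knob',len(P),np.median(P,0),(P.min(0)+P.max(0))/2)
    Q=A.copy();Q[im.max(-1)>=75]=np.nan
    for lo,hi in((.412,.432),(.434,.447)):
        P=box(Q,lo,hi,-.23,-.19,.045,.06);print(nm,'clip',lo,len(P),np.median(P,0) if len(P) else '',(P.min(0)+P.max(0))/2 if len(P) else '')
    P=box(A,.52,.75,-.36,-.16,.094,.106);print(nm,'rim',len(P),edgefit(P,.066,P.mean(0)[:2]))
s=ctrl.sense();print(s['tool_pos'],s['time'])
E
```

```text
top knob 154 [ 0.4661 -0.2018  0.0911] [ 0.4661 -0.2021  0.0917]
top clip 0.412 76 [ 0.4226 -0.2051  0.0543] [ 0.4226 -0.2059  0.052 ]
top clip 0.434 10 [ 0.4382 -0.2048  0.0542] [ 0.4391 -0.2057  0.0542]
top rim 1620 [ 0.6103 -0.2495  0.0656]
side knob 39 [ 0.4646 -0.1976  0.0913] [ 0.4635 -0.2009  0.0913]
side clip 0.412 16 [ 0.4242 -0.2002  0.0544] [ 0.4216 -0.2009  0.0542]
side clip 0.434 4 [ 0.4386 -0.2062  0.0515] [ 0.4385 -0.2061  0.0521]
side rim 198 [ 0.6083 -0.2474  0.0658]
[0.5562 0.1809 0.1547] 9.1
```

View pics/cmp5.png

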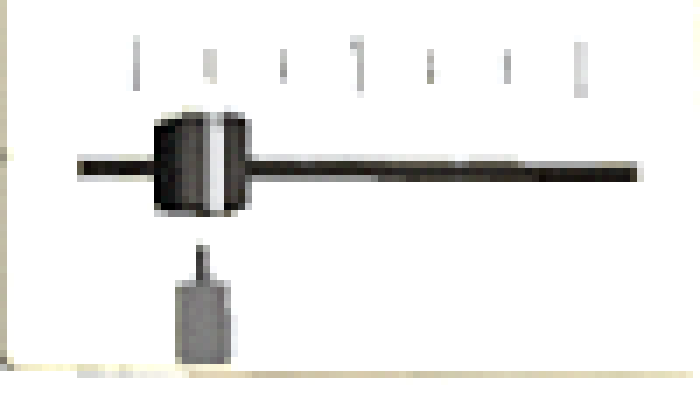

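```bash
python3 - <<'E'
from fit import *
c=eyes.camera_params('top');R=np.array(c['R']);t=np.array(c['t']);C=-R.T@t
def bp(u,v,z):
    r=R.T@np.array([(u-c['cx'])/c['fx'],(v-c['cy'])/c['fy'],1]); return C+r*(z-C[2])/r[2]
T=np.load('top.npz')['p']
print(T[272:276,388:410].max(-1)); print(T[285:288,392:406].max(-1));print(T[292:300:3,390:408].max(-1))
print(bp(400.3,273,.092),bp(398.6,287,.055))
E
python3 go.py .464 -.207 .157 -90
```

```text
[[108 108 113  97   4  13  14  25  39  42  36  62 115 117  27  38  26  55
  100 114 112 111]
 [ 13  12  13  20   8   7  14  27  39  42  36  63 115 119  26  38  34  21
   23  23  26  21]
 [  9  11  15  18   8  14  12  18  38  43  36  62 115 118  29  39  37  21
   14  16  16  18]
 [105 107 109  95   0  17   9  24  40  44  37  64 114 118  28  36  32  48
   77  75  74  74]]
[[154 156 156 156 161 136  55  89 134 159 156 154 156 154]
 [156 155 155 156 162 137  26  74 131 161 155 155 155 156]
 [155 156 155 156 164 138  30  79 134 162 157 155 156 157]]
[[153 155 155 161 142  69  61  61  64  65  64  55  87 142 161 155 155 154]
 [155 156 156 161 143  70  60  63  63  65  64  59  65 120 162 157 155 154]
 [155 153 156 162 141  69  60  65  64  64  64  59  66 123 163 158 155 155]]
[ 0.4643 -0.2023  0.092 ] [ 0.44   -0.2057  0.055 ]
t 9.1 pos [0.5562 0.1809 0.1547] rot [-3.1412  0.0025 -1.5641] open 0.0854 F [0.1382 0.8463 0.    ]
shift [ 0.3872  0.0948 -0.0033] turn 0.38201463952031384
```

Both the white mark and the depth put the slider 3.4 mm past the clip. That is inside 5 mm but thin, so I'm going back for a nudge.

Call:
jog_arm(
  moves=[0.02, 0.005, 0, 0, -1, 0.06, 0.015, 0, 0, -1, 0.105, 0.026, 0, 0, -1, 0.15, 0.037, 0, 0, -1, 0.195, 0.048, 0, 0, -1, 0.24, 0.059, 0, 0, -1, 0.285, 0.07, 0, 0, -1, 0.33, 0.081, 0, 0, -1, 0.365, 0.09, 0, 0, -1, 0.379, 0.093, 0, 0, -1],
)

```text
time: 10.1
tool_pos: [0.4613, -0.2084, 0.1548]
tcp_rot: [3.141, -0.002, -1.576]
wrist_force: [-0.2, 0.8, -0.8]
opening: 0.0855
```

Call:
jog_arm(
  moves=[0, 0, 0.015, 0, -1, 0, 0, 0.05, 0, -1, 0, 0, 0.09, 0, -1, 0, 0, 0.118, 0, -1, 0, 0, 0.13, 0, -1, 0, 0, 0.13, 0, 0, 0, 0, 0.13, 0, 0.3, 0, 0, 0.13, 0, 0.6, 0, 0, 0.13, 0, 1, 0, 0, 0.13, 0, 1],
  force=20,
)

```text
time: 11.1
tool_pos: [0.4645, -0.2036, 0.0252]
tcp_rot: [-3.14, -0.001, -1.57]
wrist_force: [-1.7, 0.5, 7.3]
opening: 0.0194
```

Call:
jog_arm(
  moves=[0.001, 0, 0, 0, 1, 0.002, 0, 0, 0, 1, 0.003, 0, 0, 0, 1, 0.003, 0, 0, 0, 1, 0.003, 0, 0, 0, 1, 0.003, 0, 0, 0, 1, 0.003, 0, 0, 0, 0.2, 0.003, 0, 0, 0, -0.4, 0.003, 0, 0, 0, -1, 0.003, 0, 0, 0, -1],
)

```text
time: 12.1
tool_pos: [0.4637, -0.2062, 0.0241]
tcp_rot: [3.142, -0.0, -1.57]
wrist_force: [-0.2, -0.3, 0.4]
opening: 0.0759
```

Call:
jog_arm(
  moves=[0, 0, -0.015, 0, -1, 0, 0, -0.05, 0, -1, 0, 0, -0.09, 0, -1, 0, 0, -0.12, 0, -1, -0.02, -0.005, -0.13, 0, -1, -0.06, -0.015, -0.13, 0, -1, -0.105, -0.026, -0.13, 0, -1, -0.15, -0.037, -0.13, 0, -1, -0.195, -0.048, -0.13, 0, -1, -0.24, -0.059, -0.13, 0, -1],
)

```text
time: 13.1
tool_pos: [0.5226, 0.0355, 0.1542]
tcp_rot: [-3.141, -0.0, -1.57]
wrist_force: [0.9, -0.8, 0.8]
opening: 0.0855
```

```bash
cat > knob.py <<'E'
from fit import *
p,d=cap('top')
A=world('top',d)
P=box(A,.44,.5,-.4,-.1,.088,.1);print('knob',len(P),np.median(P,0),(P.min(0)+P.max(0))/2,'clip -.2057')
E
python3 knob.py; python3 go.py .568 .222 .11 -90
```

```text
knob 152 [ 0.4661 -0.2055  0.0912] [ 0.4662 -0.2056  0.0914] clip -.2057
t 13.15 pos [0.5241 0.0454 0.1544] rot [-3.1398  0.0052 -1.5611] open 0.0858 F [2.5405 8.422  1.197 ]
shift [-0.1759 -0.0456  0.0454] turn 0.5554175687850424
```

Slider now reads y -0.2055 against the clip's -0.2057, so it is level. Next is the grey double lid.

Call:
jog_arm(
  moves=[-0.015, -0.004, 0, 0, -1, -0.045, -0.011, 0, 0, -1, -0.08, -0.019, 0, 0, -1, -0.115, -0.028, 0, 0, -1, -0.15, -0.036, 0, 0, -1, -0.175, -0.042, 0.005, 0, -1, -0.185, -0.044, 0.015, 0, -1, -0.188, -0.045, 0.025, 0, -1, -0.188, -0.045, 0.035, 0, -1, -0.188, -0.045, 0.04, 0, -1],
)

```text
time: 14.15
tool_pos: [0.5668, 0.2193, 0.1125]
tcp_rot: [3.14, -0.002, -1.572]
wrist_force: [-0.4, -0.6, -0.8]
opening: 0.0852
```

```bash
python3 - <<'E'
from fit import *
p,d=cap('side');q,e=cap('top')
a=cv2.resize(p[230:370,225:345,::-1],None,fx=4,fy=4)
b=cv2.resize(q[140:280,110:220,::-1],None,fx=2.8,fy=4)
cv2.imwrite('pics/l1.png',np.clip(np.hstack([a,b])*1.5,0,255).astype(np.uint8))
s=ctrl.sense();print(s['opening'],s['wrist_force'],s['tool_pos'],s['tcp_rot'])
A=world('side',d);P=box(A,.5,.63,.1,.33,.085,.115);print(P.min(0),P.max(0))
E
```

```text
0.08580920252115656 [ 0.161  -0.4786  0.565 ] [0.5669 0.2197 0.113 ] [ 3.1399 -0.0016 -1.5717]
[0.56   0.2187 0.0859] [0.5748 0.2325 0.1132]
```

View pics/l1.png

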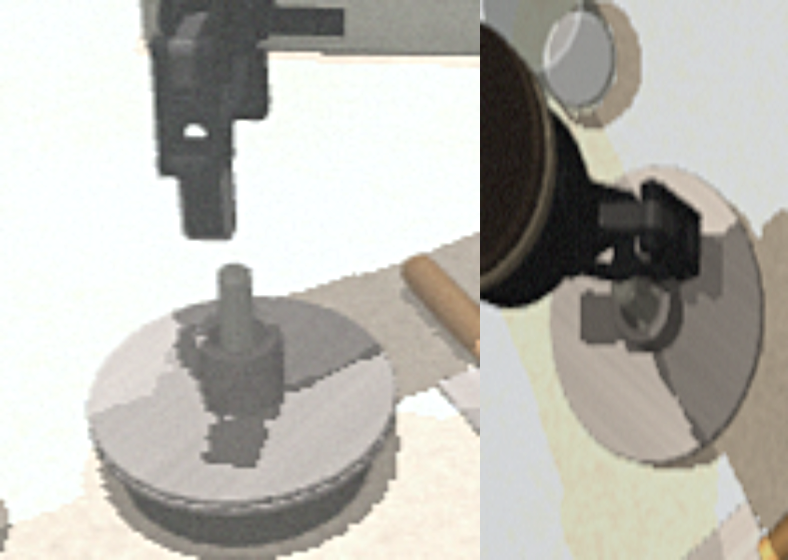

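```bash
python3 - <<'E'
from fit import *
A=world('side',np.load('side.npz')['d'])
P=box(A,.5,.63,.2,.33,.15,.185);print('finger',len(P),P.min(0),P.max(0),np.median(P,0))
for v in range(276,292,2): print(v,A[v,272],A[v,277],A[v,281])
P=box(A,.5,.63,.2,.26,.09,.106);print('stem',P.min(0),P.max(0))
c=proj('side',[.568,.2215+.0425,.113+.013]);print(c)
E
```

```text
finger 141 [0.5557 0.2614 0.1606] [0.578  0.2769 0.185 ] [0.5647 0.2716 0.1745]
276 [0.571  0.2748 0.1921] [0.5628 0.275  0.1926] [0.5581 0.267  0.1873]
278 [0.5714 0.2744 0.1879] [0.5629 0.276  0.1894] [0.5579 0.269  0.1848]
280 [0.5714 0.2757 0.185 ] [0.5625 0.2787 0.1874] [0.5585 0.2676 0.1798]
282 [0.5718 0.2751 0.1806] [0.5636 0.2753 0.1811] [0.5586 0.2679 0.1761]
284 [0.5722 0.2746 0.1762] [0.5636 0.2766 0.1781] [0.5584 0.2702 0.1737]
286 [0.5724 0.2751 0.1726] [0.5642 0.2748 0.1728] [0.5592 0.2678 0.168 ]
288 [0.5729 0.2745 0.1681] [0.5655 0.2703 0.1655] [0.5592 0.2688 0.1647]
290 [ 0.627   0.0534 -0.0005] [ 0.6158  0.0528 -0.0004] [0.6065 0.0541 0.001 ]
stem [0.56   0.2216 0.09  ] [0.5748 0.2325 0.1052]
(np.float64(277.8108408749198), np.float64(304.6996787930252))
```

Call:
jog_arm(
  moves=[0, 0, 0.015, 0, -1, 0, 0, 0.035, 0, -1, 0, 0, 0.055, 0, -1, 0, 0, 0.067, 0, -1, 0, 0, 0.071, 0, -1, 0, 0, 0.071, 0, 0, 0, 0, 0.071, 0, 0.4, 0, 0, 0.071, 0, 0.7, 0, 0, 0.071, 0, 1, 0, 0, 0.071, 0, 1],
  force=50,
)

```text
time: 15.25
tool_pos: [0.5677, 0.222, 0.0437]
tcp_rot: [-3.141, 0.0, -1.57]
wrist_force: [-0.3, -0.5, 2.4]
opening: 0.0146
```

```bash
python3 - <<'E'
from fit import *
p,d=cap('side')
a=cv2.resize(p[230:370,225:345,::-1],None,fx=4,fy=4)
cv2.imwrite('pics/l2.png',np.clip(a*1.5,0,255).astype(np.uint8))
s=ctrl.sense();print(s['opening'],s['wrist_force'],s['tool_pos'],s['tcp_rot'])
E
```

```text
0.01491168928287171 [-0.6599 -0.6925  4.4   ] [0.5677 0.2221 0.0438] [-3.1407  0.0004 -1.5697]
```

View pics/l2.png

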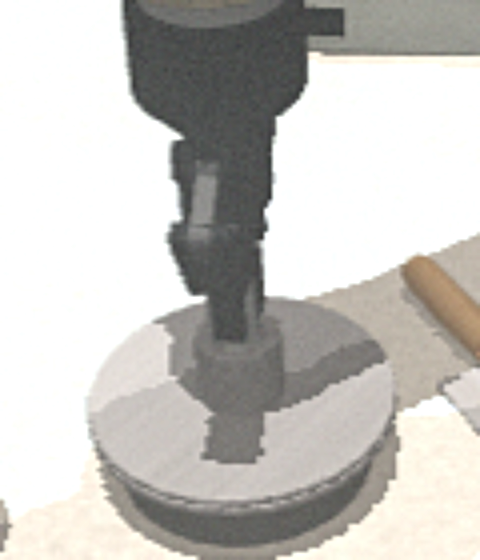

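Call:
jog_arm(
  moves=[0, 0, -0.003, 0, 1, 0, 0, -0.01, 0, 1, 0, 0, -0.022, 0, 1, 0, 0, -0.037, 0, 1, 0, 0, -0.054, 0, 1, 0, 0, -0.072, 0, 1, 0, 0, -0.09, 0, 1, 0, 0, -0.107, 0, 1, 0, 0, -0.12, 0, 1, 0, 0, -0.13, 0, 1],
)

```text
time: 16.3
tool_pos: [0.5675, 0.2219, 0.1746]
tcp_rot: [-3.141, 0.0, -1.57]
wrist_force: [0.1, -1.0, -3.7]
opening: 0.0145
```

```bash
python3 - <<'E'
from fit import *
p,d=cap('side')
a=cv2.resize(p[190:370,225:345,::-1],None,fx=3.3,fy=3.3)
cv2.imwrite('pics/l3.png',np.clip(a*1.5,0,255).astype(np.uint8))
s=ctrl.sense();print(s['opening'],s['wrist_force'],s['tool_pos'],s['tcp_rot'])
A=world('side',d);P=box(A,.45,.7,.1,.33,.155,.185);print('plate',len(P),edgefit(P,.072,P.mean(0)[:2]))
n=np.linalg.lstsq(np.c_[P[:,:2],np.ones(len(P))],P[:,2],rcond=None)[0];print(n)
E
python3 go.py .607 -.248 .174
```

```text
0.014765355421904054 [ 0.3394  0.1485 -2.5349] [0.5682 0.2223 0.1759] [-3.139   0.0012 -1.5698]
plate 2941 [0.5674 0.223  0.0719]
[ 0.0047 -0.022   0.1739]
t 16.35 pos [0.5682 0.2223 0.1759] rot [-3.139   0.0012 -1.5698] open 0.0148 F [ 0.3394  0.1485 -2.5349]
shift [ 0.4703 -0.0383  0.0014] turn None
```

View pics/l3.png

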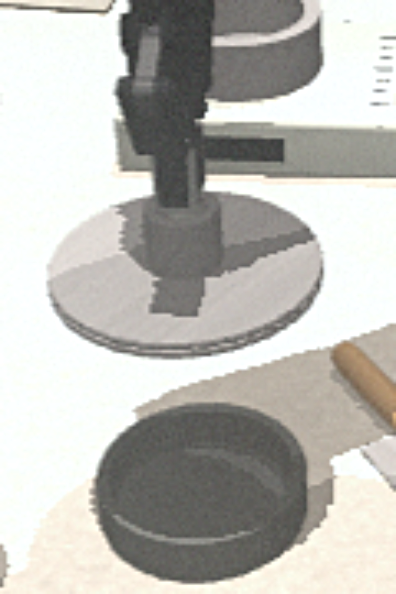

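Call:
jog_arm(
  moves=[0.004, 0, 0, 0, 1, 0.015, -0.001, 0, 0, 1, 0.033, -0.003, 0, 0, 1, 0.057, -0.005, 0, 0, 1, 0.086, -0.007, 0, 0, 1, 0.116, -0.01, 0, 0, 1, 0.146, -0.0125, 0, 0, 1, 0.176, -0.015, 0, 0, 1, 0.206, -0.018, 0, 0, 1, 0.236, -0.02, 0, 0, 1],
)

```text
time: 17.35
tool_pos: [0.5868, -0.0167, 0.1721]
tcp_rot: [3.14, -0.001, -1.571]
wrist_force: [0.1, 0.2, -3.8]
opening: 0.0146
```

Call:
jog_arm(
  moves=[0.03, -0.0025, 0, 0, 1, 0.06, -0.005, 0, 0, 1, 0.09, -0.0075, 0, 0, 1, 0.12, -0.01, 0, 0, 1, 0.15, -0.0128, 0, 0, 1, 0.178, -0.0153, 0, 0, 1, 0.202, -0.0175, 0, 0, 1, 0.221, -0.0192, 0, 0, 1, 0.231, -0.02, 0, 0, 1, 0.2345, -0.0205, 0, 0, 1],
)

```text
time: 18.35
tool_pos: [0.6078, -0.2499, 0.1725]
tcp_rot: [3.141, -0.0, -1.571]
wrist_force: [1.0, 0.5, -4.0]
opening: 0.0146
```

```bash
python3 - <<'E'
from fit import *
p,d=cap('side');q,e=cap('top')
a=cv2.resize(p[110:250,235:375,::-1],None,fx=3,fy=3)
b=cv2.resize(q[130:270,350:480,::-1],(390,420))
cv2.imwrite('pics/b1.png',np.clip(np.hstack([a,b])*1.5,0,255).astype(np.uint8))
s=ctrl.sense();print(s['opening'],s['wrist_force'],s['tool_pos'],s['tcp_rot'])
for n,A in(('side',world('side',d)),('top',world('top',e))):
    P=box(A,.5,.72,-.35,-.15,.158,.182);print(n,'plate',len(P),edgefit(P,.072,P.mean(0)[:2]))
E
python3 go.py .6085 -.249 .175 -90
```

```text
0.014590782443273909 [-0.9091 -0.0975 -3.7299] [ 0.6083 -0.2481  0.1728] [ 3.1412  0.0006 -1.5695]
side plate 954 [ 0.6082 -0.2476  0.0721]
top plate 3830 [ 0.6096 -0.2487  0.0715]
t 18.45 pos [ 0.6083 -0.2481  0.1728] rot [ 3.1412  0.0006 -1.5695] open 0.0146 F [-0.9091 -0.0975 -3.7299]
shift [ 0.0009 -0.0002 -0.0022] turn 0.07293664238347551
```

View pics/b1.png

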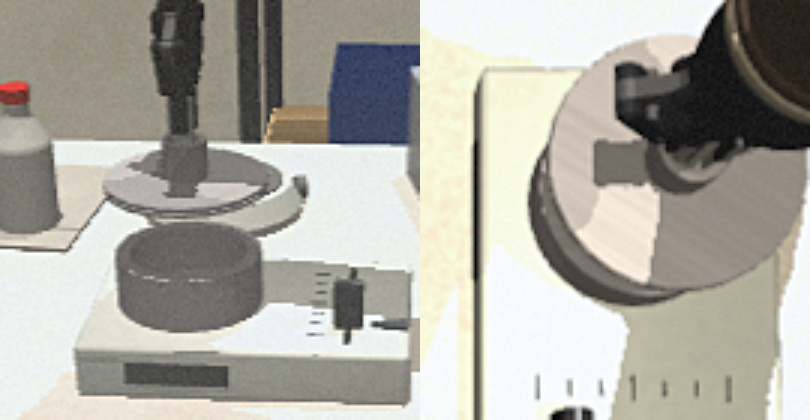

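Call:
jog_arm(
  moves=[0, 0, 0.004, 0, 1, 0, 0, 0.011, 0, 1, 0, 0, 0.019, 0, 1, 0, 0, 0.027, 0, 1, 0, 0, 0.034, 0, 1, 0, 0, 0.04, 0, 1, 0, 0, 0.045, 0, 1, 0, 0, 0.049, 0, 1, 0, 0, 0.052, 0, 1, 0, 0, 0.053, 0, 1],
)

```text
time: 19.45
tool_pos: [0.6082, -0.2486, 0.1198]
tcp_rot: [3.141, 0.0, -1.57]
wrist_force: [-0.1, -0.1, -3.4]
opening: 0.0146
```

Call:
jog_arm(
  moves=[0, 0, 0.001, 0, 1, 0, 0, 0.002, 0, 1, 0, 0, 0.003, 0, 1, 0, 0, 0.004, 0, 1, 0, 0, 0.005, 0, 1, 0, 0, 0.0055, 0, 1, 0, 0, 0.006, 0, 1, 0, 0, 0.006, 0, 1, 0, 0, 0.006, 0, 1, 0, 0, 0.006, 0, 1],
)

```text
time: 20.45
tool_pos: [0.6084, -0.2486, 0.1142]
tcp_rot: [-3.141, -0.0, -1.57]
wrist_force: [1.2, -0.3, -4.2]
opening: 0.0147
```

```bash
python3 - <<'E'
from fit import *
p,d=cap('side');q,e=cap('top')
a=cv2.resize(p[110:250,235:375,::-1],None,fx=3,fy=3)
b=cv2.resize(q[130:270,350:480,::-1],(390,420))
cv2.imwrite('pics/b2.png',np.clip(np.hstack([a,b])*1.5,0,255).astype(np.uint8))
s=ctrl.sense();print(s['time'],s['opening'],s['wrist_force'],s['tool_pos'],s['tcp_rot'])
for n,A in(('side',world('side',d)),('top',world('top',e))):
    P=box(A,.5,.72,-.35,-.15,.105,.118);print(n,'plate',len(P),np.median(P,0),edgefit(P,.072,P.mean(0)[:2]))
E
```

```text
20.55 0.014091795869425923 [-0.4369  0.5735 -4.4247] [ 0.6084 -0.2486  0.1142] [-3.1415 -0.0001 -1.5698]
side plate 865 [ 0.6022 -0.2286  0.1109] [ 0.6079 -0.2468  0.0716]
top plate 3187 [ 0.5885 -0.2334  0.1109] [ 0.6099 -0.2483  0.0715]
```

View pics/b2.png

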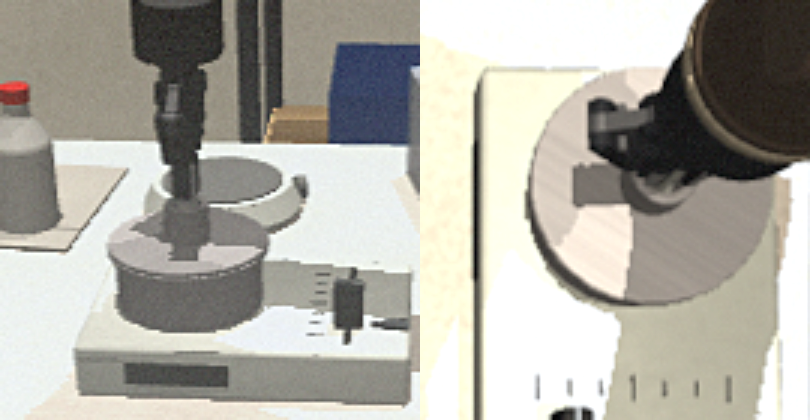

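Call:
jog_arm(
  moves=[0, 0, 0.0003, 0, 1, 0, 0, 0.0006, 0, 1, 0, 0, 0.0009, 0, 1, 0, 0, 0.0012, 0, 1, 0, 0, 0.0015, 0, 1, 0, 0, 0.0015, 0, 1, 0, 0, 0.0015, 0, 1, 0, 0, 0.0015, 0, 1, 0, 0, 0.0015, 0, 1, 0, 0, 0.0015, 0, 1],
)

```text
time: 21.55
tool_pos: [0.6084, -0.2487, 0.1137]
tcp_rot: [-3.141, -0.0, -1.57]
wrist_force: [-4.5, 1.3, 7.5]
opening: 0.0147
```

Call:
jog_arm(
  moves=[0, 0, 0, 0, 0.5, 0, 0, 0, 0, 0, 0, 0, 0, 0, -0.5, 0, 0, 0, 0, -1, 0, 0, 0, 0, -1, 0, 0, 0, 0, -1, 0, 0, 0, 0, -1, 0, 0, 0, 0, -1, 0, 0, 0, 0, -1, 0, 0, 0, 0, -1],
)

```text
time: 22.55
tool_pos: [0.6083, -0.2486, 0.1126]
tcp_rot: [-3.142, -0.0, -1.57]
wrist_force: [0.0, 0.8, -0.4]
opening: 0.0856
```

```bash
python3 - <<'E'
from fit import *
p,d=cap('side');q,e=cap('top')
a=cv2.resize(p[110:250,235:375,::-1],None,fx=3,fy=3)
b=cv2.resize(q[130:270,350:480,::-1],(390,420))
cv2.imwrite('pics/b3.png',np.clip(np.hstack([a,b])*1.5,0,255).astype(np.uint8))
s=ctrl.sense();print(s['time'],s['opening'],s['wrist_force'],s['tool_pos'],s['tcp_rot'])
for n,A in(('side',world('side',d)),('top',world('top',e))):
    P=box(A,.5,.72,-.35,-.15,.105,.118);print(n,'plate',len(P),np.median(P,0),edgefit(P,.072,P.mean(0)[:2]))
    print(np.linalg.lstsq(np.c_[P[:,:2],np.ones(len(P))],P[:,2],rcond=None)[0])
E
```

```text
22.65 0.08551827726318129 [-0.0498  0.3188 -0.0893] [ 0.6083 -0.2486  0.1126] [-3.1415 -0.     -1.5698]
side plate 865 [ 0.6025 -0.2289  0.1105] [ 0.608  -0.2464  0.0723]
[ 0.0017 -0.0096  0.1072]
top plate 2900 [ 0.5854 -0.239   0.1105] [ 0.6101 -0.2484  0.0714]
[ 0.0008 -0.0017  0.1096]
```

View pics/b3.png

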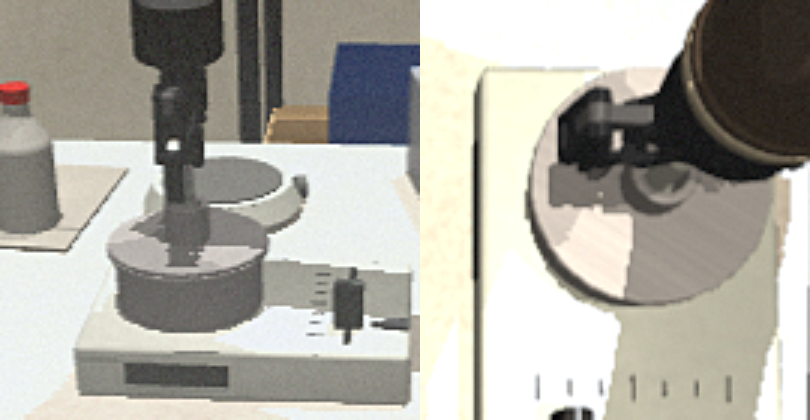

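Call:
jog_arm(
  moves=[0, 0, 0.004, 0, -1, 0, 0, 0.009, 0, -1, 0, 0, 0.014, 0, -1, 0, 0, 0.019, 0, -1, 0, 0, 0.024, 0, -1, 0, 0, 0.028, 0, -1, 0, 0, 0.031, 0, -1, 0, 0, 0.032, 0, -1, 0, 0, 0.032, 0, -1, 0, 0, 0.032, 0, -1],
)

```text
time: 23.65
tool_pos: [0.6085, -0.2487, 0.0808]
tcp_rot: [-3.141, -0.0, -1.57]
wrist_force: [1.0, -0.6, 0.6]
opening: 0.0851
```

Call:
jog_arm(
  moves=[0, 0, 0, 0, -0.5, 0, 0, 0, 0, -0.2, 0, 0, 0, 0, 0, 0, 0, 0, 0, 0.1, 0, 0, 0, 0, 0.3, 0, 0, 0, 0, 0.6, 0, 0, 0, 0, 1, 0, 0, 0, 0, 1, 0, 0, 0, 0, 1, 0, 0, 0, 0, 1],
  force=50,
)

```text
time: 24.65
tool_pos: [0.6084, -0.2487, 0.081]
tcp_rot: [-3.141, -0.0, -1.57]
wrist_force: [-2.5, 1.8, 5.3]
opening: 0.0387
```

```bash
python3 - <<'E'
from fit import *
p,d=cap('side');q,e=cap('top')
a=cv2.resize(p[110:250,235:375,::-1],None,fx=3,fy=3)
b=cv2.resize(q[130:270,350:480,::-1],(390,420))
cv2.imwrite('pics/b4.png',np.clip(np.hstack([a,b])*1.5,0,255).astype(np.uint8))
s=ctrl.sense();print(s['time'],s['opening'],s['wrist_force'],s['tool_pos'],s['tcp_rot'])
for n,A in(('side',world('side',d)),('top',world('top',e))):
    P=box(A,.5,.72,-.35,-.15,.105,.118);print(n,'plate',len(P),np.median(P,0),edgefit(P,.072,P.mean(0)[:2]))
E
```

```text
24.75 0.03921659347252139 [-2.7647  0.1192  5.7405] [ 0.6084 -0.2487  0.0811] [-3.1413 -0.0002 -1.5699]
side plate 850 [ 0.6015 -0.228   0.1106] [ 0.6081 -0.2469  0.0716]
top plate 2941 [ 0.5856 -0.2337  0.1105] [ 0.61   -0.2482  0.0714]
```

View pics/b4.png

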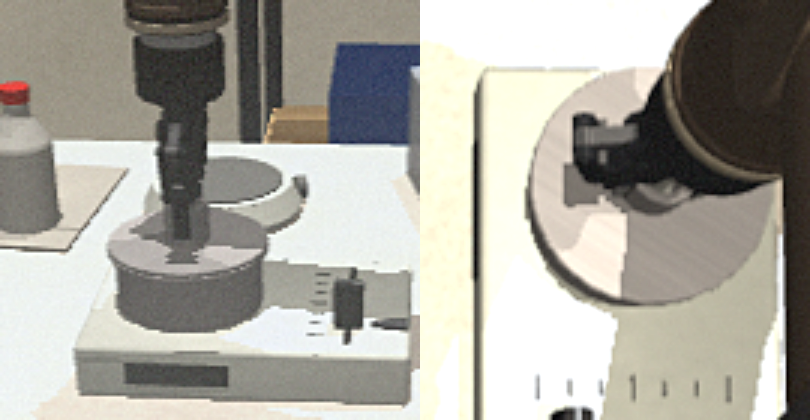

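Collar gripped at 39 mm. Lifting it slowly, straight up.

Call:
jog_arm(
  moves=[0, 0, -0.001, 0, 1, 0, 0, -0.003, 0, 1, 0, 0, -0.006, 0, 1, 0, 0, -0.01, 0, 1, 0, 0, -0.014, 0, 1, 0, 0, -0.018, 0, 1, 0, 0, -0.022, 0, 1, 0, 0, -0.025, 0, 1, 0, 0, -0.027, 0, 1, 0, 0, -0.028, 0, 1],
)

```text
time: 25.75
tool_pos: [0.6084, -0.2487, 0.1089]
tcp_rot: [-3.141, -0.0, -1.57]
wrist_force: [0.3, 1.5, -2.1]
opening: 0.0387
```

```bash
python3 - <<'E'
from fit import *
p,d=cap('side')
a=cv2.resize(p[110:250,235:375,::-1],None,fx=4,fy=4)
cv2.imwrite('pics/b5.png',np.clip(a*1.5,0,255).astype(np.uint8))
s=ctrl.sense();print(s['time'],s['opening'],s['wrist_force'],s['tool_pos'],s['tcp_rot'])
A=world('side',d);P=box(A,.5,.72,-.35,-.15,.125,.15);print('plate',len(P),np.median(P,0))
E
```

```text
25.8 0.03903919226158809 [ 0.4813 -0.2372 -0.8496] [ 0.6084 -0.2487  0.1089] [-3.1413 -0.0001 -1.5698]
plate 939 [ 0.6015 -0.225   0.1382]
```

View pics/b5.png

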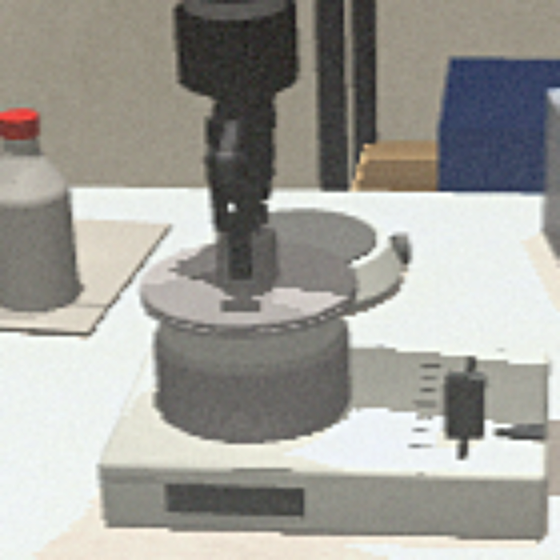

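Call:
jog_arm(
  moves=[0, 0, -0.003, 0, 1, 0, 0, -0.01, 0, 1, 0, 0, -0.018, 0, 1, 0, 0, -0.027, 0, 1, 0, 0, -0.036, 0, 1, 0, 0, -0.045, 0, 1, 0, 0, -0.054, 0, 1, 0, 0, -0.062, 0, 1, 0, 0, -0.068, 0, 1, 0, 0, -0.072, 0, 1],
)

```text
time: 26.8
tool_pos: [0.6085, -0.2487, 0.1813]
tcp_rot: [-3.141, -0.0, -1.57]
wrist_force: [-0.1, -0.6, -2.7]
opening: 0.039
```

Call:
jog_arm(
  moves=[0, 0, 0, 0, 1, 0, 0, 0, 0, 1, 0, 0, 0, 0, 1, 0, 0, 0, 0, 1, 0, 0, 0, 0, 1, 0, 0, 0, 0, 1, 0, 0, 0, 0, 1, 0, 0, 0, 0, 1, 0, 0, 0, 0, 1, 0, 0, 0, 0, 1],
)

```text
time: 27.8
tool_pos: [0.6083, -0.2486, 0.1806]
tcp_rot: [-3.142, -0.0, -1.57]
wrist_force: [0.2, 0.4, -2.4]
opening: 0.0393
```

```bash
python3 - <<'E'
from fit import *
p,d=cap('side');q,e=cap('top')
a=cv2.resize(p[90:250,235:375,::-1],None,fx=3.5,fy=3.5)
cv2.imwrite('pics/b6.png',np.clip(a*1.5,0,255).astype(np.uint8))
s=ctrl.sense();print(s['time'],s['opening'],s['wrist_force'],s['tool_pos'],s['tcp_rot'],abs(s['dq']).max())
for n,A in(('side',world('side',d)),('top',world('top',e))):
    P=box(A,.5,.72,-.35,-.15,.2,.222);print(n,'cover plate',len(P),np.median(P,0),edgefit(P,.072,P.mean(0)[:2]),np.linalg.lstsq(np.c_[P[:,:2],np.ones(len(P))],P[:,2],rcond=None)[0][:2])
    P=box(A,.5,.72,-.35,-.15,.1,.112);print(n,'inner',len(P),np.median(P,0),edgefit(P,.062,P.mean(0)[:2]))
    P=box(A,.5,.72,-.35,-.15,.125,.19);print(n,'stem',len(P),P.min(0),P.max(0))
    P=box(A,.44,.5,-.4,-.1,.088,.1);print(n,'knob',len(P),(P.min(0)+P.max(0))/2 if len(P) else '')
E
```

```text
27.9 0.03876429925506717 [-1.1455 -0.4856 -1.9058] [ 0.6083 -0.2486  0.1806] [-3.1416 -0.     -1.5698] 0.00303007359660676
side cover plate 916 [ 0.6006 -0.2239  0.21  ] [ 0.6077 -0.2456  0.0715] [ 0.0063 -0.0293]
side inner 750 [ 0.6044 -0.2361  0.1057] [ 0.6077 -0.2458  0.0624]
side stem 107 [ 0.6004 -0.2513  0.1258] [ 0.6162 -0.2373  0.1775]
side knob 41 [ 0.4638 -0.2044  0.0907]
top cover plate 3959 [ 0.5862 -0.234   0.2101] [ 0.6098 -0.2481  0.0715] [ 0.0059 -0.0049]
top inner 609 [ 0.5758 -0.2109  0.1054] [ 0.6058 -0.2435  0.0596]Traceback (most recent call last):
  File "<stdin>", line 9, in <module>
    return umr_minimum(a, axis, None, out, keepdims, initial, where)
ValueError: zero-size array to reduction operation minimum which has no identity
```

View pics/b6.png

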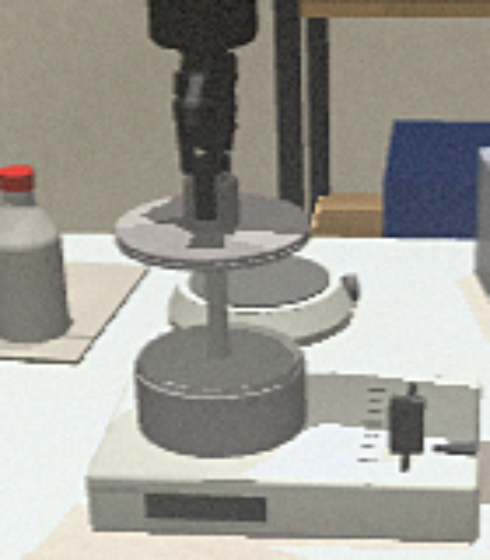

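```bash
python3 -c "
from station import ticket
print(ticket.sign_off())"
```

```text
the job is handed in; nothing more can be done
None
```

The job is done and handed in at about 28 s. The slider is at the clip, the inner lid is seated in the basin, and the arm is holding the cover level above the bath. The sign-off reported no verdict.

**Last checks**
- **Slider:** the top camera put it at y -0.2055 against the clip's -0.2057. After the lift the side camera read -0.204, within the 5 mm tolerance.
- **Cover:** it was raised about 99 mm, with its plate at z 0.210. It is level to about 0.01 rad in the top camera and 0.03 in the side camera. It was centred over the bath, with the grip reading 39 mm and the arm still.
- **Inner lid:** the disc top measured about 0.1057 m high, as expected when seated. It was 2 mm or less off the basin's centre in the side camera; the cover mostly hides it from the top camera.
- **Bystanders:** I did not measure their positions again at the end. The arm did not go near them at their height.

**What went wrong or disagreed**
- **Gripper height:** the real fingertips are about 38 mm higher than the reported tool position. My first grasp of the slider therefore closed on air without touching it, and I corrected for the offset from then on.
- **Slider overshoot:** the first slide ended 3.4 mm past the clip, so I went back and nudged it level.
- **Cameras:** the two cameras differed by 1–3 mm throughout.

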